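# Level the rocking marble-tipping stand and set its ramekin

### The job

The marble-tipping stand rocks on the glass because its two front screw feet are too short: screw each one down by pushing its T-bar round, clockwise seen from above, until the stand sits level with its weight on all four feet. Then set the ramekin, mouth up, inside the raised ring in front of the bin and let go. Do not shift the stand, and leave the other things on the shelf where they are.

Things in the scene. Friction and masses are not known exactly. Their poses are not given: they have to be found in the camera images.
- stand: Loose stand, 2.3 to 3.3 kg: white marble slab 170 (x) x 280 (y) x 14 mm on four feet. Origin under the slab's middle, in the plane of the soles when all feet are equally long; slab underside at z = 34, top at 48 mm. -x is the front (robot side), y its left. Rear feet fixed at (65, +-105) mm; screw feet at (-50, +-105) mm start 4 to 10 mm too short. Rubber pads give about 1 mm under the weight.
- bar_left: Iron T-bar of the left (+y) screw foot: round bar 12 mm thick, 84 mm long, hub 20 mm across. Origin on the screw axis, mid-bar; bar along x, screw axis z (square to slab). Clockwise from above (yaw decreasing) lengthens the foot 8 mm a turn, bar sinking likewise towards the slab: origin 22 mm above the slab top when the foot equals the rear ones, 26 to 32 at the start. Takes 2 to 4 N at 33 mm.
- bar_right: The same T-bar on the right (-y) screw foot; same axes, thread and measures. Either bar can be turned about half a turn too far before its stop.
- front_pad_left: Black rubber pad, 28 mm across and 10 mm high, under the left screw foot; origin at the centre of its sole.
- front_pad_right: The same pad under the right screw foot.
- rear_pad_left: The same pad under the left fixed rear foot.
- rear_pad_right: The same pad under the right fixed rear foot.
- recess (a point): Centre of the raised iron ring on the slab in front of the bin, on the slab's top face; ring 66 mm inside, 76 mm outside, 6 mm high; 43 mm in front of the stand's origin. The bin's front stands 62 mm behind this point.
- ramekin: Blue ceramic ramekin, 64 mm across at the rim and 63 mm across from 10 mm up, tapering to 54 mm at the foot, 42 mm high, wall 4 mm, 0.12 kg; stands mouth up on the shelf to the left or the right of the stand. Origin at the centre of its underside, z towards the mouth.
- weight: Bystander: hexagonal brass weight 42 mm across its corners, with a knob, 40 mm high; origin at the centre of its underside.
- loupe: Bystander: tarnished silver loupe lying flat, eyepiece 42 mm across and 20 mm high about its origin, a case 46 mm long and 12 mm high towards its x.
- polish_jar: Bystander: jar 56 mm across, 70 mm high; origin at the centre of its underside.
- spray_bottle: Bystander: bottle 52 mm across, 150 mm high; origin at the centre of its underside.
- carton: Bystander: cardboard box 90 x 70 x 60 mm high; origin at the centre of its underside.
- screwdriver: Bystander: screwdriver 160 mm long lying along its x axis, under 35 mm high.
- bin (a point): Middle of the top of the narrow wooden bin with four white marbles, fixed on the rear of the slab: 60 (x) x 150 (y) mm, its top 62 mm above the slab top, its front face 30 mm in front of this point. Iron cheeks beside it reach 87 mm to each side and up to 45 mm above the slab.
- lever (a point): Ball at the top of the bin's iron lever, 22 mm across, behind the middle of the bin, 94 mm above the slab top. Not to be used.
- tin: Bystander: small plain tin 40 mm across, 50 mm high; origin at the centre of its underside.
- ring_gauge: Bystander: steel sizing ring lying flat, 40 mm across, 20 mm high, bore 24 mm; origin at the centre of its underside.
Things that resemble listed ones, but are neither listed nor needed, are in the scene too. What is shaped like the ramekin but pink is not meant.

How it is judged:
On the way:
1. the stand is level and stands on all four feet, with the robot's fingers off it (angle between stand's own z axis and vertical below 0.014 rad and contact force between each of front_pad_left, front_pad_right, rear_pad_left, rear_pad_right and anything else above 1 N and contact force between each of the arm, the fingers and stand below 0.2 N), for 0.2 s.
At the end, for the whole second after the job is handed in: The slab is within 0.8 degrees of level, each of the four pads bears on the shelf with more than 1 N, and the ramekin stands released and still, mouth up, flat on the slab inside the ring (centred within 8 mm, within 3 mm of the slab's top) (angle between stand's own z axis and vertical below 0.014 rad and contact force between each of front_pad_left, front_pad_right, rear_pad_left, rear_pad_right and anything else above 1 N and horizontal distance between ramekin and recess below 0.008 m and z of ramekin in the frame of recess between -0.003 and 0.003 m and angle between the z axis of ramekin and the z axis of stand, either way round below 0.05 rad and angle between ramekin's own z axis and vertical below 0.1 rad and linear speed of each of ramekin, stand below 0.02 m/s); the robot touches nothing.
It fails at once if the stand is shifted more than 25 mm (distance of stand from where it was at the start of the episode above 0.025 m).
It fails at once if another thing on the shelf is moved more than 20 mm (distance of any of weight, loupe, polish_jar, spray_bottle, carton, screwdriver, tin, ring_gauge from where it was at the start of the episode above 0.02 m).
It also fails if it takes over 67 s, if anything falls off the work surface, if the arm or the gripper's body presses on something with over 40 N, if the wrist force passes 120 N, or if a joint passes its speed limit or range.

### The arm

A 7-joint arm with a two-finger parallel gripper is mounted at the origin on the work surface. World frame = base frame: x ahead of the robot, y to its left, z up, the work surface at z = 0. Lengths are in m, angles in rad, forces in N, time in s.
With the tool pointing down it reaches from about 0.4 to 0.9 m from the base axis. Payload 5.6 kg.
Tool frame: the origin (TCP) lies midway between the tips of the shut fingers; the grasp point (between the pads) lies 19 mm behind it; z points along the fingers, y is the line along which they close (so a half turn about z gives the same grasp; the last joint's range is limited). The gripper opens to 92 mm and grips with 3 to 60 N. Pads are 20 mm wide; open, the fingers measure 128 mm over their backs; the gripper's body (75 mm by 189 mm) begins 69 mm behind the grasp point.
Start: joints at [-1.17, 0.468, -0.012, 1.603, 0.006, 1.071, -0.056], TCP at [0.279, 0.587, 0.215] pointing down, gripper open.
Joint ranges: [-2.53, 2.53], [-0.31, 2.02], [-1.57, 1.55], [0.28, 2.44], [-1.29, 4.43], [0.15, 1.84], [-2.92, 2.92]. Speed limits (rad/s): [2.57, 2.57, 3.14, 3.14, 3.14, 3.14, 3.14].

### API

Orientations are given as a 3x3 rotation matrix whose columns are the frame's x, y, z axes.
In Python, from station import env, effector, solver, viewer, workorder, search_frame, tip_of gives the robot as it stands. Calls block until the motion is done:
- env.reach(position, orientation): joint-space move of the TCP to a pose.
- env.movel(position, frame=None, rate=0.15): straight line of the TCP; frame=None keeps the orientation; rate is the mean speed in m/s.
- env.goto_joints(angles): joint-space move.
- effector.release() and effector.grasp(squeeze=None): open the fingers fully, or close them until they stop; squeeze is the grip in N (None keeps the last).
- env.pause(seconds).
- solver.inverse_kinematics(position, orientation): joint angles nearest the present ones, or None.
- env.sense(): the state.
- viewer.read_camera(name): name is "scene" or "top"; returns (picture, depth): 480x640x3 uint8, red, green, blue; 480x640 float32, m along the optical axis (not along the pixel's ray), 0 where there is no reading.
- viewer.camera_info(name): a dict with "intrinsics" (3x3 intrinsics, pixels), "eye" and "rotation" of the camera in the world. Camera axes: x right, y up, looking along -z (the intrinsics and any distortion apply to the point x, -y, -z); pixel columns grow to the right and rows downward; lengths in m; the calibration is good to about 2 mm. A picture is of the moment at which its call begins. camera_info takes no time and is no camera call.
A pose or a line that the arm cannot do raises env.PlanningError and nothing moves.
- workorder.finish_job(): hands the job in; it is judged then, once.
Trained networks look in the newest picture that a camera, given by its name, has taken for a name from the list of things; names that differ only in an ending like _2 or _b are one class to them, and where a whole thing is asked for, a point or a joint stands for the part that bears it (a point fixed in the world has none). Each returns a list of dicts, best first, with "score" (0 to 1); they miss things now and then, are a little off and sometimes report something else, mostly with a low value. They report only what shows in the picture. A call takes as long as a camera call. They do not tell look-alikes from the thing itself.
- search_frame(camera, name): "at" ([x, y, z] in m, in world coordinates, good to about 4 mm: the middle of the surface that is visible of it).
- tip_of(camera, name): "at" ([x, y, z] in m, in world coordinates, good to about 4 mm: a listed point, or the origin of a listed thing).
The state is a dict: "t": time; "joint_positions": joint angles; "joint_velocities": joint speeds; "tau": joint torques, N m; "ee_pos": TCP position; "tcp_rot": TCP orientation; "wrist_force": force on the tool from outside, world axes, zero at the start; "moment": the same for the moment, N m; "gripper_width": finger opening in m; "grasp_force": force on a finger pad.
Only numpy, scipy, OpenCV 4.12 (cv2) and the standard library are available. Lean on these libraries where they do the work, as an engineer would, in place of code of your own. Each camera call takes 0.05 s, during which the arm holds its last target. There are 200 camera calls.

## Working session

There is one attempt and no reset: what is moved stays moved. The work goes in short steps, each a Python script; the robot and the scene stay as the last script left them, time stands still between calls to the robot, and variables do not carry over. Pictures are saved under pics/ and viewed, at most 10 in all, crops included, and the job is handed in when it is done.

```bash
ls; mkdir -p pics; cat > h.py <<'E'
import numpy as np, cv2
from station import env, effector, solver, viewer, workorder, search_frame, tip_of
def cloud(cam):
    im,d=viewer.read_camera(cam); c=viewer.camera_info(cam); K=np.array(c["intrinsics"])
    v,u=np.mgrid[:480,:640]
    p=np.stack([(u-K[0,2])/K[0,0]*d,-(v-K[1,2])/K[1,1]*d,-d],-1)
    return im,d,p@np.array(c["rotation"]).T+np.array(c["eye"])
def R(yaw):  # tool down, tool x at yaw
    c,s=np.cos(yaw),np.sin(yaw)
    return np.array([[c,s,0],[s,-c,0],[0,0,-1.]])
E
python3 - <<'E'
from h import *
for cam in ("top","scene"):
    im,d,p=cloud(cam); cv2.imwrite(f"pics/{cam}0.png",im[...,::-1]); np.savez(f"{cam}0.npz",im=im,d=d,p=p)
    print(cam,viewer.camera_info(cam))
    for n in ["stand","bar_left","bar_right","recess","ramekin","bin","lever"]:
        f=tip_of if n!="ramekin" or 1 else search_frame
        print(n,[(np.round(r["at"],3).tolist(),round(r["score"],2)) for r in tip_of(cam,n)[:3]])
print(env.sense()["t"])
E
```

```text
pics
top {'intrinsics': array([[612.58445774,   0.        , 312.17697471],
       [  0.        , 612.58445774, 244.58162204],
       [  0.        ,   0.        ,   1.        ]]), 'eye': array([ 0.20971049, -0.03328863,  1.48218956]), 'rotation': array([[-0.06085462,  0.97576969, -0.21016713],
       [-0.99812913, -0.06073654,  0.00702247],
       [-0.00591251,  0.21020128,  0.97764025]])}
stand [([0.612, -0.034, -0.003], 0.6)]
bar_left [([0.548, 0.067, 0.07], 0.77)]
bar_right [([0.563, -0.144, 0.073], 0.56)]
recess [([0.565, -0.04, 0.041], 0.95)]
ramekin [([0.455, -0.192, -0.003], 0.86), ([0.573, -0.431, 0.001], 0.7), ([0.272, -0.366, 0.002], 0.7)]
bin [([0.649, -0.037, 0.107], 0.9), ([0.611, -0.032, -0.003], 0.43)]
lever [([0.707, -0.033, 0.144], 0.97), ([0.612, -0.033, 0.0], 0.28)]
scene {'intrinsics': array([[496.29108848,   0.        , 327.75887201],
       [  0.        , 496.29108848, 235.59001838],
       [  0.        ,   0.        ,   1.        ]]), 'eye': array([0.89465041, 0.6017776 , 0.68831641]), 'rotation': array([[-0.84706833, -0.34649127,  0.40301246],
       [ 0.53102677, -0.52030924,  0.66879658],
       [-0.02204107,  0.78052681,  0.62473362]])}
stand [([0.609, -0.035, -0.006], 0.89), ([0.686, -0.356, 0.002], 0.45), ([0.649, -0.028, 0.113], 0.37)]
bar_left [([0.549, 0.061, 0.071], 0.66)]
bar_right [([0.568, -0.148, 0.067], 0.72), ([0.397, -0.009, -0.001], 0.59), ([0.676, 0.307, 0.001], 0.2)]
recess [([0.562, -0.034, 0.038], 0.92)]
ramekin [([0.486, -0.342, 0.002], 0.92), ([0.452, -0.193, 0.001], 0.85), ([0.271, -0.364, 0.003], 0.83)]
bin [([0.652, -0.031, 0.11], 0.69)]
lever [([0.706, -0.031, 0.144], 0.79)]
0.8
```

View pics/top0.png

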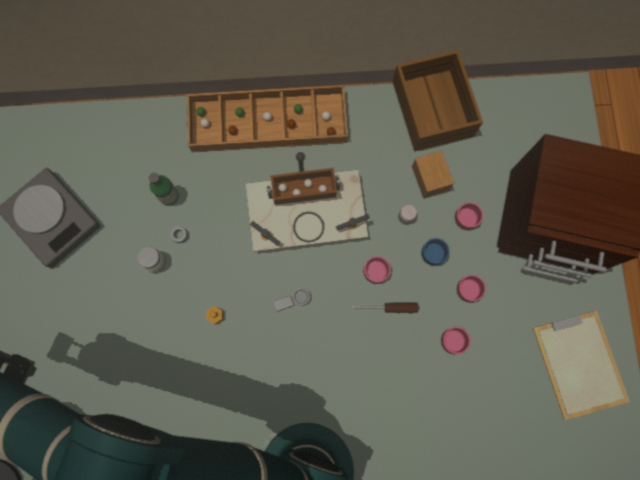

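View pics/scene0.png

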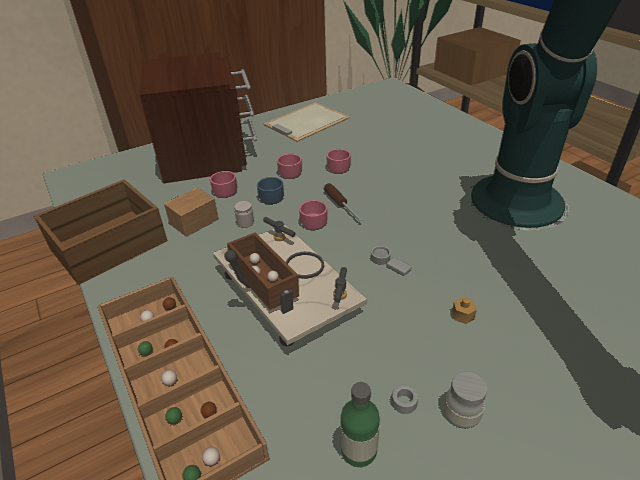

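The blue ramekin sits at about (435,252) in the top view, with pink ones around it. The T-bars are at about (265,233) for the left and (352,223) for the right. The recess ring is at (308,227), with the bin behind it. Next I'll measure the slab plane and the bar angles and heights.

```bash
cat >> h.py <<'E'
def stand(im,p,verbose=True):
    """slab plane + yaw + bar angle/height from the top view"""
    hsv=cv2.cvtColor(im,cv2.COLOR_RGB2HSV)
    roi=(p[...,0]>.48)&(p[...,0]<.72)&(p[...,1]>-.22)&(p[...,1]<.15)
    m=roi&(p[...,2]>.025)&(p[...,2]<.065)&(hsv[...,1]<70)&(hsv[...,2]>130)
    q=p[m]
    for _ in range(4):
        c=np.linalg.lstsq(np.c_[q[:,:2],np.ones(len(q))],q[:,2],rcond=None)[0]
        r=q[:,2]-np.c_[q[:,:2],np.ones(len(q))]@c; q=q[abs(r)<max(.003,1.5*r.std())]
    n=np.array([-c[0],-c[1],1]); n/=np.linalg.norm(n)
    h=(p[...,2]-(p[...,0]*c[0]+p[...,1]*c[1]+c[2]))*n[2]
    rect=cv2.minAreaRect((p[roi&(abs(h)<.006)&(hsv[...,1]<70)][:,:2]*1000).astype(np.float32))
    return c,n,h,rect
def bar(p,h,at):
    at=np.array(at)[:2]
    m=(np.linalg.norm(p[...,:2]-at,axis=-1)<.055)&(h>.012)&(h<.05)
    q=p[m][:,:2]; hh=h[m]; mu=q.mean(0); w,V=np.linalg.eigh(np.cov((q-mu).T)); v=V[:,1]
    t=(q-mu)@v; s=(q-mu)@V[:,0]
    mid=(t.max()+t.min())/2
    ends=(abs(t-mid)>.015)&(abs(s)<.003)
    return mu+v*mid,np.degrees(np.arctan2(v[1],v[0])),t.max()-t.min(),np.median(hh[ends]),m.sum()
E
python3 - <<'E'
from h import *
d=np.load("top0.npz"); im,p=d["im"],d["p"]
c,n,h,rect=stand(im,p); print("tilt x,y",c[:2],rect)
for a in [(.548,.065),(.565,-.146)]: print(bar(p,h,a), "slab z",c[0]*a[0]+c[1]*a[1]+c[2])
g=(p[...,2]<.01)&(p[...,0]>.4)&(p[...,0]<.7)&(abs(p[...,1]-.1)<.3); print("table z",np.median(p[g][:,2]),p[g][:,2].std())
hsv=cv2.cvtColor(im,cv2.COLOR_RGB2HSV); b=(hsv[...,0]>98)&(hsv[...,0]<118)&(hsv[...,1]>110)&(p[...,2]>.036)&(p[...,2]<.06)
b&=(np.linalg.norm(p[...,:2]-[.486,-.342],axis=-1)<.06)
print("ramekin",cv2.minEnclosingCircle((p[b][:,:2]*1000).astype(np.float32)),b.sum(),np.median(p[b][:,2]))
E
```

```text
tilt x,y [0.04433546 0.00700354] ((582.0280151367188, -36.062347412109375), (222.0159149169922, 280.259521484375), 3.633772134780884)
(array([0.54770456, 0.0664605 ]), np.float64(48.273804809668476), np.float64(0.08355454299372715), np.float64(0.033057968466759624), np.int64(198)) slab z 0.04211306431727907
(array([ 0.56171318, -0.14310556]), np.float64(107.58760739668988), np.float64(0.08375391230944791), np.float64(0.03473926224529156), np.int64(197)) slab z 0.04138902077991227
table z 0.0005546996896448331 0.0032809129705103925
ramekin ((0.0, 0.0), 0.0) 0 nan
  return _methods._mean(a, axis=axis, dtype=dtype,
  ret = ret.dtype.type(ret / rcount)
```

```bash
python3 - <<'E'
from h import *
for a in [(.548,.065),(.562,-.144)]:
    for y in range(-180,180,30):
        q=solver.inverse_kinematics(np.array([*a,.06]),R(np.radians(y))); print(y, None if q is None else np.round(q,2))
d=np.load("top0.npz"); im,p=d["im"],d["p"]
hsv=cv2.cvtColor(im,cv2.COLOR_RGB2HSV); print(hsv[250:254,433:437].reshape(-1,3)[:3],p[252,435],p[252,422])
b=(hsv[...,0]>95)&(hsv[...,0]<120)&(hsv[...,1]>90)&(np.linalg.norm(p[...,:2]-[.486,-.342],axis=-1)<.06)
zz=p[b][:,2]; print(b.sum(),np.percentile(zz,[5,50,95])); b&=p[...,2]>.03
print("ramekin",cv2.minEnclosingCircle((p[b][:,:2]*1000).astype(np.float32)),b.sum())
s=env.sense(); print(s["t"],s["gripper_width"])
E
```

```text
-180 [-0.28  0.51  0.13  1.96 -0.11  0.67  1.48]
-150 [-0.18  0.51  0.    1.95 -0.    0.67  1.92]
-120 [-0.1   0.52 -0.1   1.95  0.08  0.68  2.37]
-90 [-0.01  0.53 -0.21  1.94  0.17  0.69  2.82]
-60 [-1.06  1.03  1.34  2.01 -1.14  1.16 -1.83]
-30 [-1.06  1.03  1.34  2.01 -1.14  1.16 -1.31]
0 [-0.63  0.57  0.58  1.98 -0.46  0.72 -1.34]
30 [-0.61  0.56  0.55  1.98 -0.44  0.71 -0.83]
60 [-0.59  0.56  0.52  1.98 -0.42  0.71 -0.33]
90 [-0.52  0.54  0.44  1.98 -0.35  0.69  0.13]
120 [-0.45  0.53  0.35  1.97 -0.28  0.68  0.59]
150 [-0.38  0.52  0.25  1.97 -0.2   0.68  1.05]
-180 [-0.08  0.57  0.35  1.9  -0.29  0.72  2.01]
-150 [ 0.04  0.55  0.19  1.89 -0.16  0.71  2.42]
-120 [ 0.13  0.55  0.08  1.89 -0.06  0.7   2.87]
-90 [-0.66  1.06  1.33  1.94 -1.15  1.2  -2.01]
-60 [-0.66  1.06  1.33  1.94 -1.15  1.2  -1.48]
-30 [-0.58  0.86  1.11  1.93 -0.95  0.99 -1.1 ]
0 [-0.32  0.64  0.69  1.92 -0.57  0.78 -0.89]
30 [-0.29  0.63  0.64  1.92 -0.53  0.77 -0.4 ]
60 [-0.25  0.61  0.59  1.91 -0.49  0.76  0.09]
90 [-0.22  0.6   0.54  1.91 -0.45  0.75  0.58]
120 [-0.19  0.59  0.5   1.91 -0.41  0.74  1.07]
150 [-0.14  0.58  0.44  1.91 -0.36  0.73  1.55]
[[103 102 103]
 [103 101 101]
 [103 103 102]] [ 0.49066933 -0.34482983  0.00098606] [ 0.48646982 -0.30678345  0.03336366]
303 [-1.58126177e-06  5.96315810e-03  4.29328391e-02]
ramekin ((473.67425537109375, -330.67767333984375), 24.556779861450195) 39
0.8 0.09203069639757336
```

```bash
cat >> h.py <<'E'
def push(ax,phi,yaw,turn,off,r=.031,z=.058,step=20,rate=.10):
    """push bar end at angle phi (deg) clockwise by turn deg; off = bar-centre to finger-centre distance in contact"""
    ax=np.array(ax); U=lambda a:np.array([np.cos(np.radians(a)),np.sin(np.radians(a))])
    pos=lambda f,o,zz:np.array([*(ax+r*U(f)+o*U(f+90)),zz])
    env.reach(pos(phi,off+.009,.17),R(np.radians(yaw)))
    env.movel(pos(phi,off+.009,z),rate=.15); f0=env.sense()["wrist_force"]; fm=0
    print("down",np.round(f0,1),round(env.sense()["t"],2))
    env.movel(pos(phi,off,z),rate=.08)
    done=0
    try:
        while done<turn:
            d=min(step,turn-done)
            env.movel(pos(phi-done-d,off,z),R(np.radians(yaw-done-d)),rate=rate)
            done+=d; s=env.sense(); fm=max(fm,np.linalg.norm(s["wrist_force"][:2]))
            if done<=step or done>=turn: print(round(done),np.round(s["wrist_force"],1),round(s["t"],2),np.round(s["joint_positions"],2))
    except env.PlanningError as e: print("plan",e,"done",done)
    env.movel(pos(phi-done,off+.008,z),rate=.1)
    env.movel(pos(phi-done,off+.008,.17),rate=.25)
    print("end",done,"fmax",fm,"t",env.sense()["t"]); return done
E
python3 - <<'E'
from h import *
effector.grasp(10)
push((.5477,.0655),48,228,200,.024)
im,d,p=cloud("top"); np.savez("top1.npz",im=im,d=d,p=p); cv2.imwrite("pics/top1.png",cv2.resize(im[120:300,180:480,::-1],None,fx=2.5,fy=2.5))
c,n,h,rect=stand(im,p); print("tilt",c[:2],rect)
for a in [(.548,.065),(.562,-.144)]: print(bar(p,h,a))
E
```

```text
down [-0.1  0.4  0.5] 5.02
20 [-0.1 -0.6  1.1] 5.78 [-0.3   0.54  0.08  1.91 -0.06  0.69  1.88]
200 [ 0.8 -0.6  0.3] 10.28 [-0.79  0.66  0.89  2.04 -0.73  0.79 -0.54]
end 200 fmax 1.1720874181443464 t 11.1333
tilt [0.02568308 0.01409679] ((604.0994873046875, -69.28398132324219), (267.0599365234375, 215.3048858642578), 82.33381652832031)
(array([0.52729554, 0.05128901]), np.float64(-146.7391063117865), np.float64(0.030199743978384402), np.float64(0.01892401755986145), np.int64(65))
(array([ 0.56307366, -0.14306787]), np.float64(107.81394680719619), np.float64(0.08295664823588392), np.float64(0.03379834496246829), np.int64(196))
```

View pics/top1.png

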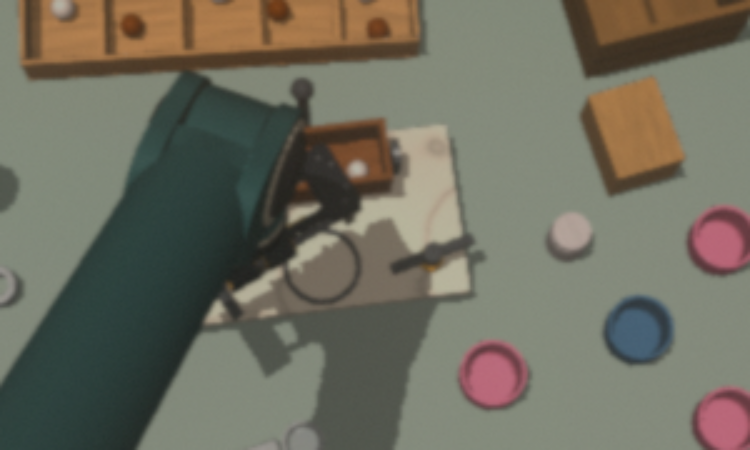

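Left bar turned: its end shows at about (230,300), though the arm hides the rest, and the slab is lifting. Right bar next, then I'll measure with the arm over on the ramekin's side.

```bash
cat >> h.py <<'E'
def measure(tag):
    im,d,p=cloud("top"); np.savez(f"{tag}.npz",im=im,d=d,p=p); cv2.imwrite(f"pics/{tag}.png",cv2.resize(im[120:300,180:480,::-1],None,fx=2.5,fy=2.5))
    c,n,h,rect=stand(im,p); print("tilt",c[:2],"t",env.sense()["t"])
    for a in [(.548,.065),(.562,-.144)]: print(bar(p,h,a))
E
python3 - <<'E'
from h import *
push((.5625,-.1435),287.8,197.8,200,.016)
env.reach(np.array([.48,-.36,.22]),R(np.radians(0)))
measure("top2")
E
```

```text
down [-0.4 -0.  -0.3] 14.56
20 [0.9 0.5 0.2] 15.32 [-0.04  0.6   0.37  1.85 -0.31  0.75  2.03]
200 [-0.3  0.6 -0.5] 19.82 [-0.65  0.85  1.12  1.99 -0.96  0.97 -0.64]
end 200 fmax 1.706744657097644 t 20.6667
tilt [0.00516639 0.00364723] t 21.7333
(array([0.5520973, 0.0677218]), np.float64(-146.65358616051412), np.float64(0.08045130229097436), np.float64(0.02975616227442012), np.int64(184))
(array([ 0.56900701, -0.1222311 ]), np.float64(103.63845898432893), np.float64(0.04583590306484547), np.float64(0.02921680614747607), np.int64(28))
```

View pics/top2.png

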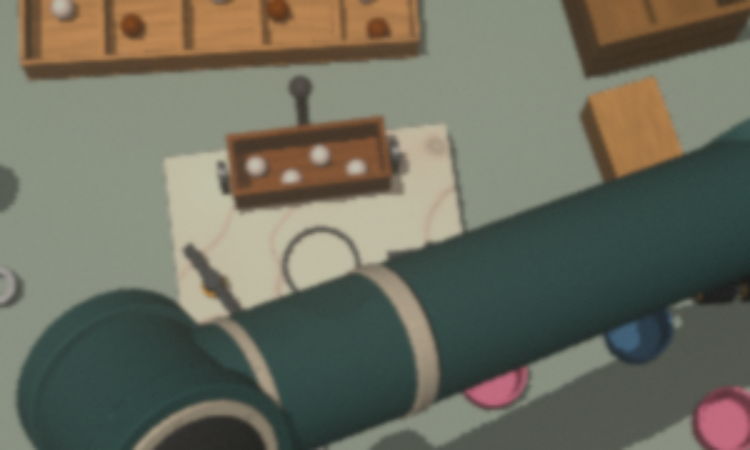

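```bash
python3 - <<'E'
from h import *
for t in ("top0","top2"):
    d=np.load(t+".npz"); p=d["p"]; 
    m=(abs(p[...,2])<.012)&(p[...,0]>.38)&(p[...,0]<.72)&(p[...,1]>-.3)&(p[...,1]<.25)&(d["d"]>0); q=p[m]
    for _ in range(4):
        A=np.c_[q[:,:2],np.ones(len(q))]; c=np.linalg.lstsq(A,q[:,2],rcond=None)[0]; r=q[:,2]-A@c; k=abs(r)<.004; q=q[k]
    print(t,c,len(q),r.std())
    c,n,h,rect=stand(d["im"],p); print(c)
    for a in [(.548,.065),(.562,-.144)]: print(bar(p,h,a))
E
```

```text
top0 [-0.00100581  0.00015423  0.00108388] 15698 0.0020757456774960284
[0.04433546 0.00700354 0.017362  ]
(array([0.54770456, 0.0664605 ]), np.float64(48.273804809668476), np.float64(0.08355454299372715), np.float64(0.033057968466759624), np.int64(198))
(array([ 0.56171318, -0.14310556]), np.float64(107.58760739668988), np.float64(0.08375391230944791), np.float64(0.03473926224529156), np.int64(197))
top2 [5.54332057e-05 4.07768652e-04 4.74974037e-04] 6227 0.00206111182434375
[0.00516639 0.00364723 0.04335106]
(array([0.5520973, 0.0677218]), np.float64(-146.65358616051412), np.float64(0.08045130229097436), np.float64(0.02975616227442012), np.int64(184))
(array([ 0.56900701, -0.1222311 ]), np.float64(103.63845898432893), np.float64(0.04583590306484547), np.float64(0.02921680614747607), np.int64(28))
```

```bash
python3 - <<'E'
from h import *
push((.5625,-.1435),87.8+180,177.8,70,.016,z=.060)
push((.5490,.0665),33.35,213.35,25,.0213,z=.060)
env.reach(np.array([.32,.5,.25]),R(np.radians(120)))
effector.release()
measure("top3")
for r in tip_of("top","ramekin")[:5]: print(np.round(r["at"],4),r["score"])
print(tip_of("top","recess")[:1],env.sense()["t"])
E
```

```text
down [0.1 0.2 1.2] 24.64
20 [ 1.5 -0.3  1.5] 25.4 [-0.13  0.61  0.5   1.88 -0.41  0.76  1.78]
70 [1.7 0.3 0.7] 26.73 [-0.3   0.63  0.72  1.96 -0.59  0.77  1.08]
end 70 fmax 1.769497344266865 t 27.5667
down [-0.1 -0.9 -0.1] 29.55
20 [-0.6  0.9 -0.4] 30.32 [-0.55  0.58  0.44  1.9  -0.35  0.73  1.89]
25 [0.7 1.5 0.6] 30.57 [-0.56  0.59  0.46  1.9  -0.37  0.74  1.83]
end 25 fmax 1.6372588751176864 t 31.4083
tilt [0.00223995 0.00038355] t 34.5917
(array([0.55195227, 0.06703392]), np.float64(-167.23258367636424), np.float64(0.08381614032580291), np.float64(0.027990320980600843), np.int64(194))
(array([ 0.56563075, -0.1418565 ]), np.float64(-163.02258032765764), np.float64(0.08336215448049292), np.float64(0.02779691444094937), np.int64(191))
[ 0.5737 -0.4307  0.0018] 0.95
[ 0.4523 -0.1922 -0.0013] 0.9
[ 0.2712 -0.3653  0.0053] 0.81
[ 0.3916 -0.414   0.0044] 0.72
[ 0.4904 -0.3368  0.0006] 0.57
[{'at': [0.5633, -0.0369, 0.0463], 'score': 0.6}] 34.6917
```

View pics/top3.png

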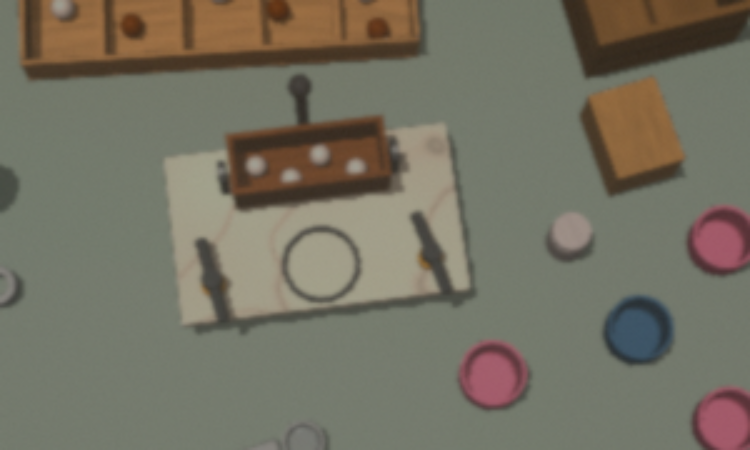

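The stand now measures level: tilt about 0.002 rad, and both bars are about 22 mm above the slab. In the crop the ring centre is at about (321,263) and the blue ramekin at about (638,330). I'll fit both precisely.

```bash
python3 - <<'E'
from h import *
from scipy.optimize import least_squares
d=np.load("top3.npz"); im=d["im"]; hsv=cv2.cvtColor(im,cv2.COLOR_RGB2HSV)
ci=viewer.camera_info("top"); K=np.array(ci["intrinsics"]); Rc=np.array(ci["rotation"]); eye=np.array(ci["eye"])
def proj(uv,z):
    r=np.c_[(uv[:,0]-K[0,2])/K[0,0],-(uv[:,1]-K[1,2])/K[1,1],-np.ones(len(uv))]@Rc.T
    return (eye+r*((z-eye[2])/r[:,2])[:,None])[:,:2]
def big(m):
    n,l,s,c=cv2.connectedComponentsWithStats(m.astype(np.uint8)); k=1+s[1:,4].argmax(); print("cc",s[k],c[k])
    return max(cv2.findContours((l==k).astype(np.uint8),cv2.RETR_EXTERNAL,cv2.CHAIN_APPROX_NONE)[0],key=len)[:,0].astype(float)
m=np.zeros((480,640),bool); m[225:280,405:465]=1
b=big(m&(hsv[...,0]>95)&(hsv[...,0]<120)&(hsv[...,1]>80))
q=proj(b,.042); c0=q.mean(0); out=(c0-eye[:2])/np.linalg.norm(c0-eye[:2])
f=q[(q-c0)@out>-.002]
for rad in (None,.0315):
    s=least_squares(lambda x:np.linalg.norm(f-x[:2],axis=1)-(x[2] if rad is None else rad),[*c0,.032]); print("ramekin",s.x,abs(s.fun).max())
m[:]=0; m[205:246,286:331]=1
b=big(m&(hsv[...,2]<110)); q=proj(b,.053)
s=least_squares(lambda x:np.linalg.norm(q-x[:2],axis=1)-x[2],[.56,-.04,.038],loss="soft_l1",f_scale=.001); print("ring",s.x,np.abs(s.fun).max())
# scene view cross-check
im,dd,p=cloud("scene"); 
for n in ("ramekin","recess"): print(n,[(np.round(r["at"],4).tolist(),round(r["score"],2)) for r in tip_of("scene",n) if n=="recess" or abs(r["at"][1]+.34)<.03])
E
```

```text
cc [423 243  25  21 358] [433.94692737 253.08938547]
ramekin [ 0.47708537 -0.33186765  0.02744906] 0.005029719354097496
ramekin [ 0.47368525 -0.32770969  0.032     ] 0.005215419095943141
cc [293 211  31  30 164] [308.27439024 225.37804878]
ring [ 0.56480017 -0.03659251  0.03621874] 0.0017442607554320963
ramekin [([0.2714, -0.3638, -0.0004], 0.94), ([0.4866, -0.344, 0.0024], 0.86)]
recess [([0.5634, -0.0353, 0.043], 0.63)]
```

```bash
python3 - <<'E'
from h import *
from scipy.optimize import least_squares
d=np.load("top3.npz"); im=d["im"].astype(int)
ci=viewer.camera_info("top"); K=np.array(ci["intrinsics"]); Rc=np.array(ci["rotation"]); eye=np.array(ci["eye"])
m=np.zeros((480,640),bool); m[230:275,412:458]=1
for th in (-8,0,10):
    mm=m&(im[...,2]-im[...,1]>th)
    b=max(cv2.findContours(mm.astype(np.uint8),cv2.RETR_EXTERNAL,cv2.CHAIN_APPROX_NONE)[0],key=len)[:,0].astype(float)
    r=np.c_[(b[:,0]-K[0,2])/K[0,0],-(b[:,1]-K[1,2])/K[1,1],-np.ones(len(b))]@Rc.T
    q=(eye+r*((.042-eye[2])/r[:,2])[:,None])[:,:2]; c0=q.mean(0); out=(c0-eye[:2])/np.linalg.norm(c0-eye[:2])
    f=q[(q-c0)@out>0]
    s=least_squares(lambda x:np.linalg.norm(f-x[:2],axis=1)-.0315,c0); print(th,mm.sum(),c0,s.x,abs(s.fun).max(),b.min(0),b.max(0))
E
```

```text
-8 661 [ 0.48433094 -0.33653337] [ 0.48713522 -0.33938742] 0.001810307703797337 [421. 237.] [449. 265.]
0 591 [ 0.48493419 -0.3370873 ] [ 0.48597728 -0.33802396] 0.0015978441766117818 [422. 238.] [449. 264.]
10 347 [ 0.4799148  -0.33453068] [ 0.4734107  -0.32629039] 0.006077714396565931 [423. 243.] [447. 263.]
```

```bash
python3 - <<'E'
from h import *
d=np.load("top3.npz"); c=stand(d["im"],d["p"])[0]; zs=c@[.565,-.0368,1]; print("slab z",zs)
Rp=R(np.pi); 
env.reach(np.array([.486,-.3395,.20]),Rp)
env.movel(np.array([.486,-.3395,.016]),rate=.2)
effector.grasp(15); s=env.sense(); print(s["gripper_width"],s["grasp_force"],s["t"])
env.movel(np.array([.486,-.3395,.20]),rate=.2)
s=env.sense(); print(s["gripper_width"],s["wrist_force"],s["t"])
env.reach(np.array([.565,-.0368,.20]),R(np.pi+.066))
env.movel(np.array([.565,-.0368,zs+.016+.015]),rate=.2)
s=env.sense(); print(s["gripper_width"],s["wrist_force"],s["ee_pos"],s["t"])
im,_,p=cloud("scene"); cv2.imwrite("pics/held.png",cv2.resize(im[180:360,190:400,::-1],None,fx=3,fy=3,interpolation=cv2.INTER_CUBIC))
print(tip_of("scene","ramekin")[:3])
E
```

```text
slab z 0.04676141497529928
0.06437178150838936 15.000454047694802 39.4417
0.0643871363722796 [ 0.97529841 -0.23136851 -1.90524186] 40.5083
0.06459234329325092 [ 0.8929196   0.22982924 -0.72493497] [ 0.56583844 -0.03735     0.07856991] 42.4583
[{'at': [0.5719, -0.437, -0.0034], 'score': 0.87}, {'at': [0.2699, -0.363, 0.0005], 'score': 0.77}, {'at': [0.7131, -0.028, 0.1393], 'score': 0.69}]
```

View pics/held.png

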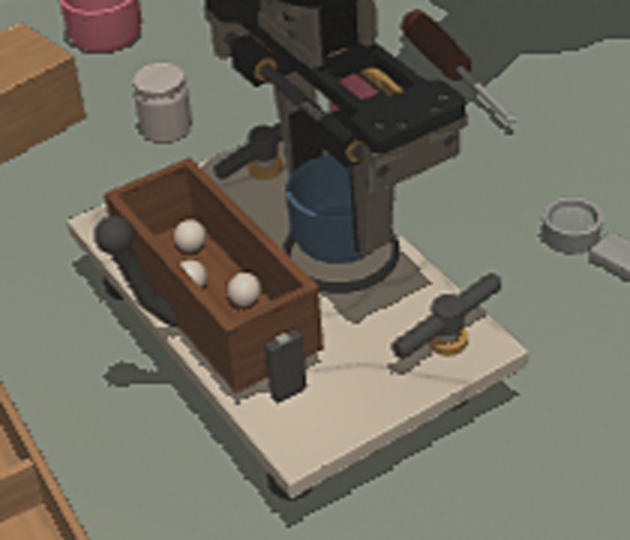

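The ramekin hangs just above the ring and looks roughly centred (left wall edge at about (288,200), ring from 283 to 398). I'll compare that edge with the projected one, then lower it.

```bash
python3 - <<'E'
from h import *
ci=viewer.camera_info("scene"); K=np.array(ci["intrinsics"]); Rc=np.array(ci["rotation"]); eye=np.array(ci["eye"])
def px(P):
    q=(P-eye)@Rc; return np.c_[K[0,0]*q[:,0]/-q[:,2]+K[0,2],-K[1,1]*q[:,1]/-q[:,2]+K[1,2]]
a=np.linspace(0,2*np.pi,200)
im,_,_=cloud("scene"); im=im.astype(int)
m=(im[...,2]-im[...,0]>25)&(im[...,2]-im[...,1]>8); m[:230]=0;m[270:]=0;m[:,:280]=0;m[:,330:]=0
for cx,cy in [(.5658,-.0374),(.5688,-.0374),(.5628,-.0374)]:
    c=np.array([cx,cy])
    out=[]
    for z,r in [(.0626+.030,.0315),(.0626+.018,.0315)]:
        uv=px(np.c_[c+r*np.c_[np.cos(a),np.sin(a)],np.full(200,z)]); i=uv[:,0].argmin(); out.append(np.round(uv[i],1))
    print(cx,out)
uv=px(np.c_[[.565,-.0368]+.038*np.c_[np.cos(a),np.sin(a)],np.full(200,.053)]); print("ring pred u",uv[:,0].min(),uv[:,0].max(),"obs",190+283/3,190+398/3)
for v in range(234,268,3): print(v,np.flatnonzero(m[v])[:1],np.flatnonzero(m[v])[-1:])
E
```

```text
0.5658 [array([285.6, 246.3]), array([286. , 251.2])]
0.5688 [array([284.2, 246.9]), array([284.6, 251.7])]
0.5628 [array([287. , 245.7]), array([287.4, 250.6])]
ring pred u 284.2454257388124 323.6742213509933 obs 284.3333333333333 322.66666666666663
234 [] []
237 [] []
240 [] []
243 [] []
246 [286] [288]
249 [289] [291]
252 [] []
255 [] []
258 [] []
261 [] []
264 [] []
267 [] []
```

The edge matches to within about 1 mm, so I'll lower it.

```bash
python3 - <<'E'
from h import *
f0=env.sense()["wrist_force"].copy(); zs=.0468+.016
for dz in (.010,.006,.004,.003,.002,.001,0,-.001,-.002,-.003):
    env.movel(np.array([.565,-.0368,zs+dz]),rate=.05); s=env.sense(); f=s["wrist_force"]-f0
    print(dz,np.round(f,1),round(s["ee_pos"][2],4))
    if f[2]>2.5: break
effector.release(); print(env.sense()["wrist_force"])
env.movel(np.array([.565,-.0368,.20]),rate=.2)
env.reach(np.array([.32,.5,.25]),R(np.radians(120)))
measure("top4"); im,_,p=cloud("scene"); cv2.imwrite("pics/end.png",cv2.resize(im[180:360,190:400,::-1],None,fx=3,fy=3,interpolation=cv2.INTER_CUBIC))
print([(np.round(r["at"],4),r["score"]) for n in ("ramekin","recess") for r in tip_of("scene",n)[:3]],env.sense()["t"])
E
```

```text
0.01 [-0.3 -0.  -0.2] 0.0729
0.006 [-0.1  0.4 -0.8] 0.0685
0.004 [-0.4  0.1 -0.8] 0.0667
0.003 [ 0.6  0.8 -0.3] 0.0658
0.002 [-0.5  0.5 -1.1] 0.0648
0.001 [-0.4 -0.6 -0.7] 0.0637
0 [-0.3  0.4  1. ] 0.0629
-0.001 [-2.4 -0.   6.4] 0.0625
[-0.11021565 -0.52330401  0.11868382]
tilt [0.00298549 0.00252805] t 48.2
(array([0.55155396, 0.06690772]), np.float64(-167.20477159718388), np.float64(0.08425361354086508), np.float64(0.028356653988675973), np.int64(196))
(array([ 0.56539982, -0.14188615]), np.float64(-163.08861338155148), np.float64(0.08511701773770201), np.float64(0.028048093229923403), np.int64(192))
[(array([ 0.2693, -0.3636,  0.0044]), 0.91), (array([ 0.5716, -0.4338, -0.0023]), 0.83), (array([ 0.3941, -0.4185, -0.0007]), 0.73), (array([ 0.5633, -0.0368,  0.046 ]), 0.59), (array([ 0.7131, -0.0268,  0.1413]), 0.31)] 48.35
```

View pics/end.png

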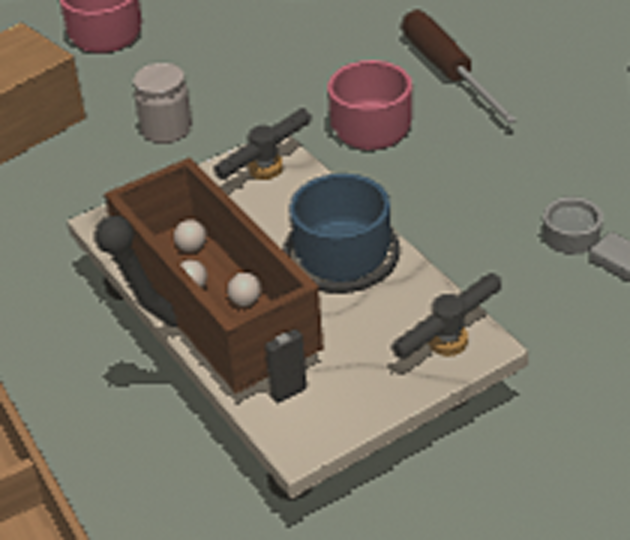

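View pics/top4.png

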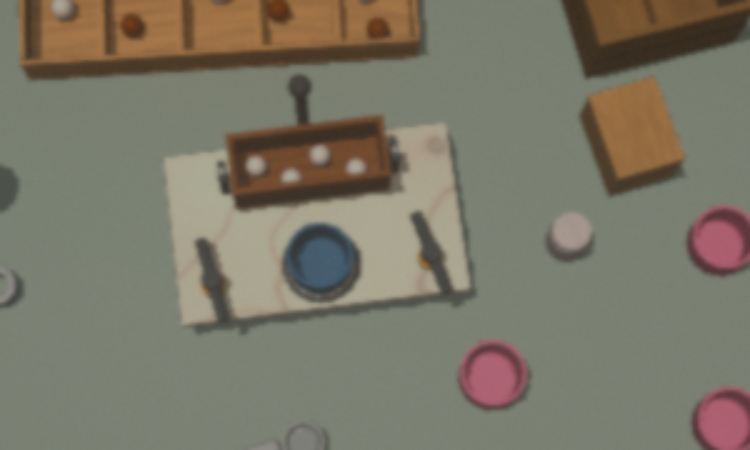

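The ramekin sits flat inside the ring at about (340,230) in the scene crop. The slab is level and the neighbouring things haven't moved. Handing in.

```bash
python3 -c "
from h import *
print(workorder.finish_job(), env.sense()['t'])"
```

```text
the job is handed in; nothing more can be done
the job is handed in; nothing more can be done
```

I screwed down both front feet until the stand measured level (tilt about 0.004 rad, limit 0.014), set the blue ramekin mouth up inside the ring and let go, then handed the job in at about 48 s of 67 s; no verdict came back, and foot loads were judged only from tilt and bar heights.

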